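Clamp the loaded case in the shaker mill

TASK

One of the three identical closed aluminium cases on the bench is loaded and clearly heavier; the other two are empty. Lift them to find the loaded one, stand it squarely between the jaws of the blue shaker mill with its long side running from jaw to jaw, let go, then turn the crank clockwise until the jaw clamps it firmly against the fixed stop. Leave the empty cases standing on the bench and knock over none of the flask, bottle, beaker and jar.

Things in the scene. Friction and masses are not known exactly. Their poses are not given: they have to be found in the camera images.
- case_a: closed aluminium case, black seam near the top, grey panel on the lid, 90 long (x) x 50 wide (y) x 55 tall (mm); origin at the centre of its underside, z up. Flat, smooth sides. All three look alike and any one may be the loaded one: it weighs 0.55 to 0.75 kg, an empty one 0.20 to 0.30 kg, the weight in the middle
- case_b: closed aluminium case, black seam near the top, grey panel on the lid, 90 long (x) x 50 wide (y) x 55 tall (mm); origin at the centre of its underside, z up. Flat, smooth sides. All three look alike and any one may be the loaded one: it weighs 0.55 to 0.75 kg, an empty one 0.20 to 0.30 kg, the weight in the middle
- case_c: closed aluminium case, black seam near the top, grey panel on the lid, 90 long (x) x 50 wide (y) x 55 tall (mm); origin at the centre of its underside, z up. Flat, smooth sides. All three look alike and any one may be the loaded one: it weighs 0.55 to 0.75 kg, an empty one 0.20 to 0.30 kg, the weight in the middle
- deck: top plate of the blue shaker mill (fixed, 270 x 270 mm). Origin on the plate's upper face, 70 mm above the bench, on the jaws' centre line; x runs from the moving jaw to the fixed stop, z up. Plate: x -136 to +126, y -181 to +81 mm. The case goes at y = 0 between jaw and stop, long side along x
- stop: fixed steel jaw on the plate: its origin is the same as the deck's; its clamping face is the plane x = +55 mm of the deck, 75 mm wide (y -37 to +37), 35 mm tall; it faces the moving jaw
- jaw: moving steel jaw, 75 mm wide, 35 mm tall, 16 mm thick; origin at the bottom middle of its clamping face, which looks to the stop (deck +x). It slides along deck x, from x = -70 mm (fully open, 125 mm from the stop) toward the stop
- crank (a joint): crank angle (rad): 0 = jaw open, arm along deck +x; grows clockwise from above (arm points to minus this angle about deck z); jaw moves 16 mm toward the stop per rad, limit 2.6; a case touching jaw and stop leaves it near 2.2. Stiff: about 4 N at the knob turns it; it stays where left and keeps the pressure given (push the knob to 8 to 15 N at the end)
- crank_axis (a point): point on the crank's upright axle, 50 mm above the deck plate, at deck x = -45, y = -105 mm
- knob_mid (a point): point on the centre line of the crank's knob: an upright black cylinder 18 mm in diameter, spinning freely on its pin, 60 mm from the axle. The knob stands 30 to 69 mm above the deck plate, this point is at 50 mm; the arm under it ends 28 mm above the plate
- flask: conical glass flask, base 80 dia, 120 tall (mm); origin at the centre of its underside, z up; not part of the job, must stay standing
- bottle: amber glass reagent bottle with a black cap, 64 dia, 140 tall (mm); origin at the centre of its underside, z up; not part of the job, must stay standing
- beaker: small glass beaker, 60 dia, 70 tall (mm); origin at the centre of its underside, z up; not part of the job, must stay standing
- jar: small white plastic jar, 48 dia, 55 tall (mm); origin at the centre of its underside, z up; not part of the job, must stay standing
Mind the look-alikes: they are no part of the job. Leave any red look-alike of the case_b alone.

How it is judged:
By the outcome, as a careful person would: the job done as asked, in the order asked, and still so for the second after the job is handed in, with the robot touching nothing.
It also fails if it takes over 72 s, if anything falls off the work surface, if the arm or the gripper's body presses on something with over 40 N, if the wrist force passes 120 N, or if a joint passes its speed limit or range.

ROBOT

A 7-joint arm with a two-finger parallel gripper is mounted at the origin on the work surface. World frame = base frame: x ahead of the robot, y to its left, z up, the work surface at z = 0. Lengths are in m, angles in rad, forces in N, time in s.
With the tool pointing down it reaches from about 0.35 to 0.9 m from the base axis. Payload 19.9 kg.
Tool frame: the origin (TCP) lies between the finger pads; the fingertips stand 19 mm ahead of it and the grasp point (between the pads) is the TCP; z points along the fingers, y is the line along which they close (so a half turn about z gives the same grasp; the last joint's range is limited). The gripper opens to 94 mm and grips with 3 to 60 N. Pads are 16 mm wide; open, the fingers measure 119 mm over their backs; the gripper's body (75 mm by 177 mm) begins 78 mm behind the grasp point.
Start: joints at [-1.175, 0.417, -0.01, 1.614, 0.005, 1.111, -0.053], TCP at [0.264, 0.566, 0.224] pointing down, gripper open.
Joint ranges: [-2.81, 2.81], [-0.39, 2.02], [-1.27, 1.25], [0.06, 2.57], [-1.19, 4.33], [0.19, 2], [-2.82, 2.82]. Speed limits (rad/s): [1.89, 1.89, 2.39, 2.39, 3.01, 3.01, 3.01].

INTERFACE

Orientations are given as a 3x3 rotation matrix whose columns are the frame's x, y, z axes.
In Python, from rig import robot gives the robot as it stands. Calls block until the motion is done:
- robot.move_ptp(position, orientation): joint-space move of the TCP to a pose.
- robot.move_linear(position, velocity=0.15, frame=None, threshold=None): straight line of the TCP; frame=None keeps the orientation; velocity is the mean speed in m/s. With threshold (N) it stops when the force on the tool has changed by that much, and returns True; else False.
- robot.goto_joints(angles): joint-space move.
- robot.gripper_to(opening): finger opening in m; the grip force is fixed at half the most; returns when the fingers have stopped.
- robot.pause(seconds).
- robot.ik(position, orientation): joint angles nearest the present ones, or None.
- robot.get_state(): the state.
- robot.grab_frame(name): name is "scene" or "top" or "wrist"; returns the picture (400x640x3 uint8, red, green, blue); there is no depth.
- robot.camera_info(name): a dict with "fx", "fy", "cx", "cy" (pixels), "rvec" (rotation vector, rad) and "tvec" (3), from world to camera coordinates, as OpenCV has them. Camera axes: x right, y down, z forward; pixel columns grow to the right and rows downward; lengths in m; the calibration is good to about 2 mm. A picture is of the moment at which its call begins: read the wrist's pose just before it. camera_info takes no time and is no camera call; for the wrist camera it gives the pose at the moment of the call.
A pose or a line that the arm cannot do raises robot.PlanningError and nothing moves.
- robot.sign_off(): hands the job in; it is judged then, once.
The state is a dict: "time": time; "qpos": joint angles; "joint_vel": joint speeds; "effort": joint torques, N m; "ee_pos": TCP position; "tool_rot": TCP orientation; "force": force on the tool from outside, world axes, zero at the start; "moment": the same for the moment, N m; "opening": finger opening in m; "grasp_force": force on a finger pad.
Only numpy, scipy, OpenCV 4.12 (cv2) and the standard library are available. Lean on these libraries where they do the work, as an engineer would, in place of code of your own. Each camera call takes 0.05 s, during which the arm holds its last target. There are 200 camera calls.

## Working session

There is one attempt and no reset: what is moved stays moved. The work goes in short steps, each a Python script; the robot and the scene stay as the last script left them, time stands still between calls to the robot, and variables do not carry over. Pictures are saved under pics/ and viewed, at most 10 in all, crops included, and the job is handed in when it is done.

```bash
mkdir -p pics; ls; python3 - <<'E'
from rig import robot
import cv2
for n in("top","scene"):
    cv2.imwrite(f"pics/{n}0.png",robot.grab_frame(n)[:,:,::-1]); print(n,robot.camera_info(n))
s=robot.get_state();print(s["time"],s["force"],s["opening"],s["tool_rot"])
E
```

```text
pics
top {'fx': 464.253216897353, 'fy': 464.253216897353, 'cx': 319.8868865986553, 'cy': 194.63788924122824, 'rvec': array([ 2.15082826, -2.19417543,  0.13421097]), 'tvec': array([0.05670053, 0.60586839, 0.97413396])}
scene {'fx': 462.8436737519657, 'fy': 462.8436737519657, 'cx': 314.04153368355543, 'cy': 193.15874049937275, 'rvec': array([ 1.53679267,  2.12760311, -0.77217322]), 'tvec': array([ 0.13057674, -0.37124483,  1.45309159])}
0.1 [ 0.16165184  0.9811374  -0.59251319] 0.09406984255841803 [[-9.06113924e-01  4.23033560e-01 -4.04626468e-04]
 [ 4.23033749e-01  9.06113359e-01 -1.01345003e-03]
 [-6.20859254e-05 -1.08947183e-03 -9.99999405e-01]]
```

View pics/top0.png

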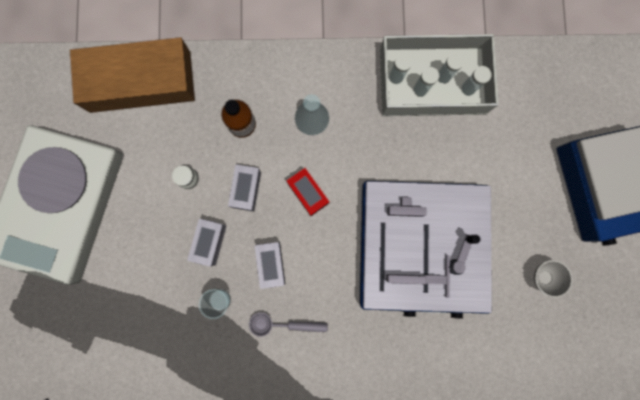

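View pics/scene0.png

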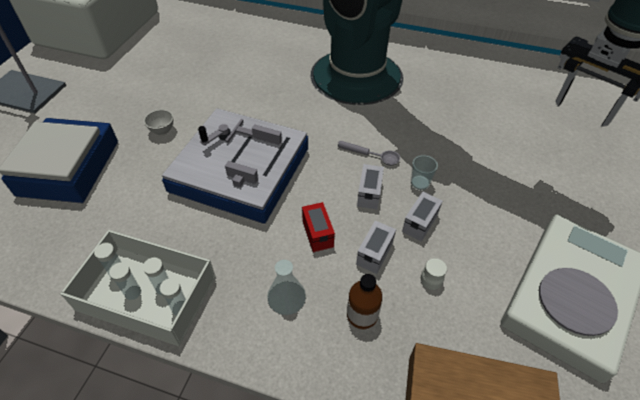

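The top view shows cases near (243,187), (206,241) and (268,264), with a red look-alike at (308,191). The mill plate has corners at about (365,181) and (491,312), the stop is at (407,211), the jaw at (405,279), and the knob at (473,239). Next I'll measure the lid panels and the plate.

```bash
cat > h.py <<'E'
import numpy as np, cv2
from rig import robot
def ray(info,uv,z):
    """pixels -> world points on plane z"""
    R=cv2.Rodrigues(np.asarray(info["rvec"],float))[0]; t=np.asarray(info["tvec"],float).ravel()
    uv=np.atleast_2d(np.asarray(uv,float)); d=np.c_[(uv[:,0]-info["cx"])/info["fx"],(uv[:,1]-info["cy"])/info["fy"],np.ones(len(uv))]@R
    c=-R.T@t
    return c+d*((z-c[2])/d[:,2])[:,None]
def proj(info,P):
    R=cv2.Rodrigues(np.asarray(info["rvec"],float))[0]; q=np.atleast_2d(P)@R.T+np.ravel(info["tvec"])
    return np.c_[q[:,0]/q[:,2]*info["fx"]+info["cx"],q[:,1]/q[:,2]*info["fy"]+info["cy"]]
def down(yaw):
    """tool down, tool y (closing line) at angle yaw in world"""
    y=np.array([np.cos(yaw),np.sin(yaw),0]);z=np.array([0,0,-1.]);return np.c_[np.cross(y,z),y,z]
E
python3 - <<'E'
from h import *
im=cv2.imread("pics/top0.png");i=robot.camera_info("top")
print("cam",ray(i,[[320,195]],0),-cv2.Rodrigues(i["rvec"])[0].T@i["tvec"])
g=cv2.cvtColor(im,cv2.COLOR_BGR2GRAY)
for c in((243,187),(206,241),(268,264)):
    print(c,im[c[1],c[0]],g[c[1]-3:c[1]+3:2,c[0]-22:c[0]+22:2].tolist())
print(im[246,355:375].tolist());print(im[175:190,450].tolist())
cr=cv2.resize(im[170:330,180:500],None,fx=2.5,fy=2.5,interpolation=cv2.INTER_CUBIC);cv2.imwrite("pics/crop.png",cr)
E
```

```text
cam [[0.60959898 0.04384196 0.        ]] [0.49804044 0.06069575 1.033199  ]
(243, 187) [96 90 88] [[164, 165, 165, 162, 160, 160, 171, 160, 111, 90, 90, 91, 90, 91, 97, 146, 172, 135, 69, 126, 163, 164], [162, 164, 169, 165, 164, 164, 171, 154, 101, 89, 91, 90, 90, 91, 102, 154, 171, 123, 71, 134, 161, 164], [168, 169, 170, 164, 159, 167, 172, 145, 98, 90, 92, 91, 92, 92, 111, 163, 167, 109, 80, 147, 165, 165]]
(206, 241) [96 91 89] [[159, 157, 157, 158, 161, 172, 169, 134, 92, 91, 90, 91, 91, 92, 114, 164, 170, 119, 61, 88, 147, 162], [161, 158, 159, 162, 166, 172, 163, 116, 92, 90, 91, 90, 91, 93, 131, 171, 164, 95, 61, 103, 154, 162], [161, 159, 161, 161, 169, 175, 155, 105, 91, 91, 90, 91, 91, 97, 146, 173, 150, 73, 67, 126, 159, 163]]
(268, 264) [105  98  97] [[161, 163, 164, 161, 164, 164, 178, 166, 113, 96, 97, 98, 96, 98, 105, 156, 180, 146, 108, 157, 167, 166], [161, 160, 163, 163, 164, 161, 176, 169, 121, 97, 96, 96, 96, 97, 100, 151, 181, 158, 104, 153, 163, 166], [163, 158, 159, 163, 161, 164, 177, 172, 125, 99, 96, 98, 97, 97, 99, 141, 180, 167, 106, 152, 163, 166]]
[[145, 150, 156], [123, 128, 133], [100, 105, 108], [90, 92, 96], [81, 84, 86], [65, 63, 64], [48, 39, 35], [44, 26, 15], [52, 35, 27], [82, 70, 68], [130, 121, 122], [166, 158, 162], [180, 171, 175], [182, 173, 177], [183, 175, 178], [183, 174, 178], [184, 175, 180], [183, 174, 179], [183, 174, 178], [184, 175, 179]]
[[161, 165, 173], [158, 162, 169], [158, 163, 170], [159, 163, 170], [157, 163, 169], [146, 152, 156], [116, 122, 126], [90, 91, 94], [86, 81, 81], [119, 111, 111], [157, 149, 152], [175, 168, 170], [179, 170, 174], [180, 171, 175], [178, 170, 173]]
```

View pics/crop.png

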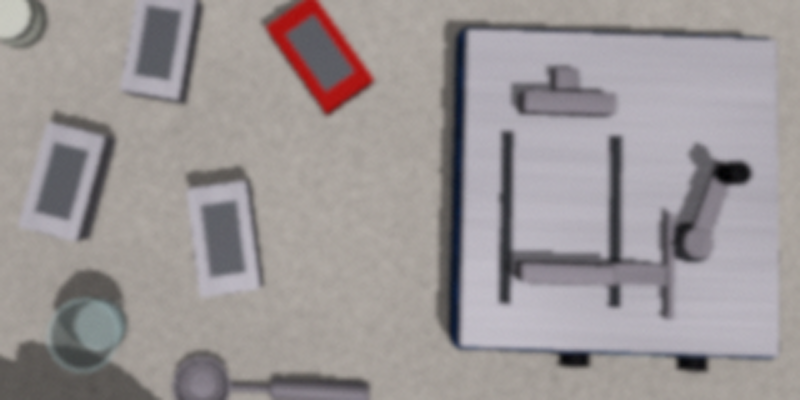

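The crop shows the three grey lid panels, the plate outline, the jaw and stop bars, and the black knob at crop (733,172). I'll compute poses from these.

```bash
cat > m.py <<'E'
from h import *
def fit(im,seed,thr,info,z,up=4):
    g=cv2.GaussianBlur(cv2.resize(im,None,fx=up,fy=up,interpolation=cv2.INTER_CUBIC),(0,0),1)
    m=(thr(g.astype(int))).astype(np.uint8)
    n,l,st,ce=cv2.connectedComponentsWithStats(m,connectivity=4)
    k=l[int(seed[1]*up),int(seed[0]*up)]
    c=max(cv2.findContours((l==k).astype(np.uint8),cv2.RETR_EXTERNAL,cv2.CHAIN_APPROX_NONE)[0],key=cv2.contourArea)
    W=ray(info,(c[:,0]+.5)/up-.5,z)[:,:2]
    (cx,cy),(w,h),a=cv2.minAreaRect((W*1000).astype(np.float32))
    if w<h: w,h,a=h,w,a+90
    return np.array([cx,cy])/1000,w,h,np.radians(a)
dark=lambda g:g.mean(2)<130
E
python3 - <<'E'
from m import *
im=cv2.imread("pics/top0.png");i=robot.camera_info("top")
for n,s in zip("abc",((243,187),(206,241),(268,264))):
    c,w,h,a=fit(im,s,dark,i,.055); print(n,c,w,h,np.degrees(a))
c,w,h,a=fit(im,(440,195),lambda g:(g.mean(2)>125)&(g[...,0]-g[...,2]>-4),i,.07); print("plate",c,w,h,np.degrees(a))
# knob top (z=.139): black comp
c,w,h,a=fit(im,(473.4,238.8),lambda g:g.mean(2)<70,i,.139);print("knob",c,w,h)
c,w,h,a=fit(im,(432,225),lambda g:g.mean(2)<100,i,.07);print("slot",c,w,h,np.degrees(a))
for nm,p,z in (("axle",(457,267),.12),("stopL",(389,212),.105),("stopR",(425,212),.105),("jawL",(389,280),.105),("bottle",(236,108),.12),("flask",(312,120),0),("beaker",(214,304),.03),("jar",(183,177),.05),("ladle",(260,322),.02),("ladleend",(327,327),.02),("red",(308,191),.055)):
    print(nm,ray(i,[p],z)[0])
E
```

```text
a [0.62483173 0.2077471 ] 59.307456970214844 29.37543487548828 169.81732940673828
b [0.5095524  0.28863025] 58.88546371459961 29.206167221069336 164.58675384521484
c [0.45924005 0.15430594] 58.30159378051758 28.589582443237305 6.9907660484313965
plate [ 0.49139957 -0.17289902] 268.91094970703125 268.6148681640625 87.00275421142578
knob [ 0.50398846 -0.24421628] 29.15149688720703 15.343457221984863
slot [0.60829822 0.03565839] 1399.701416015625 846.961669921875 89.25305938720703
axle [ 0.45004331 -0.21890139  0.12      ]
stopL [ 0.56128423 -0.09222961  0.105     ]
stopR [ 0.55985486 -0.16471468  0.105     ]
jawL [ 0.42675019 -0.087266    0.105     ]
bottle [0.77616947 0.21137585 0.12      ]
flask [0.78178565 0.05850434 0.        ]
beaker [0.37905703 0.27308389 0.03      ]
jar [0.64837469 0.33573376 0.05      ]
ladle [0.33810384 0.17747765 0.02      ]
ladleend [0.32443643 0.03512245 0.02      ]
red [0.61268016 0.07000962 0.055     ]
```

```bash
cat >> h.py <<'E'
def lift(xy,axis):
    R=down(axis+np.pi/2)
    robot.move_ptp([*xy,.15],R); robot.pause(.3); f0=robot.get_state()["force"][2]
    robot.move_linear([*xy,.034],velocity=.12); robot.gripper_to(.0)
    robot.move_linear([*xy,.075],velocity=.1); robot.pause(.5)
    s=robot.get_state(); print(xy,"dFz",s["force"][2]-f0,"open",s["opening"],"t",s["time"],s["grasp_force"])
    return f0-s["force"][2]
def putback(xy):
    robot.move_linear([*xy,.0345],velocity=.08); robot.gripper_to(.094); robot.move_linear([*xy,.15],velocity=.2)
E
python3 - <<'E'
from h import *
C=[((.5096,.2886),-15.4),((.6248,.2077),-10.2),((.4592,.1543),7.0)]
for k,(xy,a) in enumerate(C):
    w=lift(xy,np.radians(a))
    if abs(w)>4.2: print("loaded",k);break
    if k<2 or abs(w)<4.2: putback(xy)
s=robot.get_state();print(s["time"],s["ee_pos"])
E
```

```text
(0.5096, 0.2886) dFz -1.8814674646958462 open 0.04987436702165486 t 4.7333 30.00009521842003
(0.6248, 0.2077) dFz -6.83727833545257 open 0.05003785253892518 t 10.7917 29.99983884394169
loaded 1
10.7917 [0.6247674  0.20763824 0.07484513]
```

Case a is the loaded one (6.8 N against 1.9 N). I'll carry it above the mill and refine the deck pose with the wrist camera.

```bash
python3 - <<'E'
from h import *
import pickle
robot.move_linear([.6248,.2077,.26],velocity=.2)
robot.move_ptp([.499,-.123,.30],down(np.radians(87)))
robot.pause(.3)
i=robot.camera_info("wrist");im=robot.grab_frame("wrist")
pickle.dump(i,open("w1.pkl","wb"));cv2.imwrite("pics/w1.png",im[:,:,::-1])
print(robot.get_state()["time"],i["fx"],-cv2.Rodrigues(i["rvec"])[0].T@i["tvec"])
D=lambda a,o,P:np.c_[np.array(P)[:,:2]@np.array([[np.cos(a),np.sin(a)],[-np.sin(a),np.cos(a)]])+o,np.array(P)[:,2]]
P=[[-.045,-.105,.12],[.055,-.037,.105],[.055,.037,.105],[-.136,.081,.07],[.126,.081,.07],[.126,-.181,.07],[-.136,-.181,.07]]
print(proj(i,D(np.radians(-3),[.499,-.1232],P)).round(1).tolist())
E
```

```text
13.55 357.09132436657745 [ 0.42488633 -0.11907393  0.46104201]
[[206.5, 139.7], [282.7, 234.3], [352.7, 234.3], [397.7, 44.7], [385.1, 280.1], [167.2, 279.9], [139.3, 44.6]]
```

View pics/w1.png

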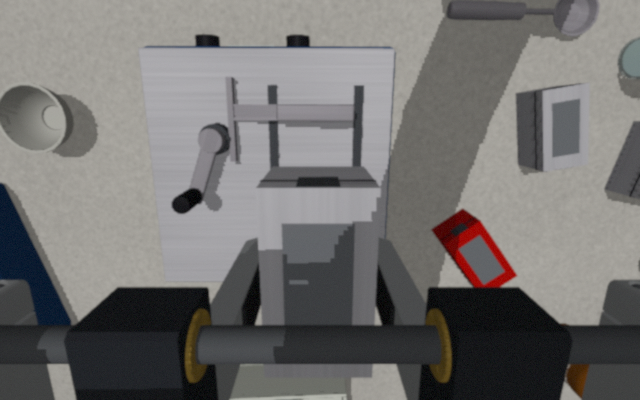

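The wrist view shows the case held squarely, with the mill behind it. The axle is at about (213,138) and the knob at (183,201). Plate edges match the prediction within 3 px, but the axle is about 6 px off, so I'll zoom in.

```bash
python3 - <<'E'
from h import *
import pickle
i=pickle.load(open("w1.pkl","rb"));im=cv2.imread("pics/w1.png")
cr=cv2.resize(im[30:220,135:400],None,fx=3,fy=3,interpolation=cv2.INTER_CUBIC)
a=np.radians(-3)
def W(x,y,z):return [.499+np.cos(a)*x-np.sin(a)*y,-.1232+np.sin(a)*x+np.cos(a)*y,z]
pt=[W(-.045,-.105,.12),W(-.045,-.105,.10),W(-.065,.037,.105),W(-.065,-.037,.105),W(-.065,.037,.07),W(-.065,-.037,.07)]
th=.33
for z in(.1,.139):pt.append(W(-.045+.06*np.cos(th),-.105-.06*np.sin(th),z))
for p in proj(i,pt): 
    q=(p-[135,30]+.5)*3;cv2.drawMarker(cr,tuple(int(v) for v in q),(0,0,255),cv2.MARKER_CROSS,12,1)
cv2.imwrite("pics/w1c.png",cr)
E
```

```text
(no output)
```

View pics/w1c.png

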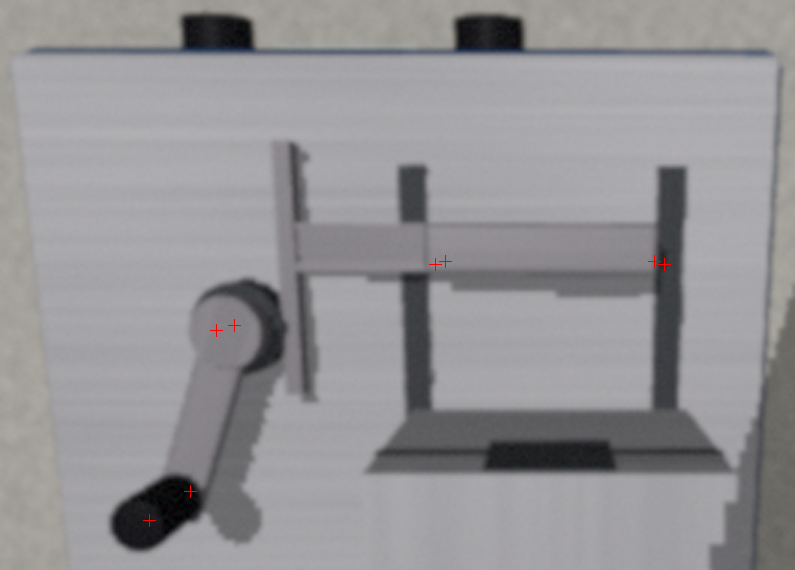

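```bash
cat >> h.py <<'E'
A=np.radians(-3.);O=np.array([.4995,-.124])
def DW(x,y,z=0): return np.array([O[0]+np.cos(A)*x-np.sin(A)*y,O[1]+np.sin(A)*x+np.cos(A)*y,.07+z])
def deck(p): d=np.asarray(p)[:2]-O; return np.array([np.cos(A)*d[0]+np.sin(A)*d[1],-np.sin(A)*d[0]+np.cos(A)*d[1]])
E
python3 - <<'E'
from h import *
import pickle
i=pickle.load(open("w1.pkl","rb"))
e=ray(i,[[256.7,187],[378,187]],.321); print("near lid edge rel tcp",e-[.499,-.123,.3])
off=-.045-(e[:,0].mean()-.499); print("off",off)   # tcp minus case centre, along deck x
off=np.clip(off,-.006,.006)
x=.004+off
R=down(np.radians(87))
robot.move_linear(DW(x,0,.10),velocity=.15,frame=R); robot.move_linear(DW(x,0,.045),velocity=.1)
robot.pause(.2);print(robot.get_state()["force"])
hit=robot.move_linear(DW(x,0,.030),velocity=.03,threshold=3)
s=robot.get_state();print(hit,s["force"],s["ee_pos"],deck(s["ee_pos"]))
robot.gripper_to(.08)
robot.move_linear(DW(x,0,.16),velocity=.2)
robot.move_linear(DW(-.06,.0,.25),velocity=.25);robot.pause(.2)
i=robot.camera_info("wrist");im=robot.grab_frame("wrist")
pickle.dump(i,open("w2.pkl","wb"));cv2.imwrite("pics/w2.png",im[:,:,::-1]);print(robot.get_state()["time"])
E
```

```text
near lid edge rel tcp [[-0.04469224 -0.02222923  0.021     ]
 [-0.04217721  0.02636121  0.021     ]]
off -0.0015652738083457712
[-5.76490558e-03 -1.62204216e-01 -7.12406339e+00]
True [ 3.10737633 -0.23766416 -0.50328033] [ 0.50201924 -0.12406914  0.10330953] [2.51940992e-03 6.27988673e-05]
18.1667
```

View pics/w2.png

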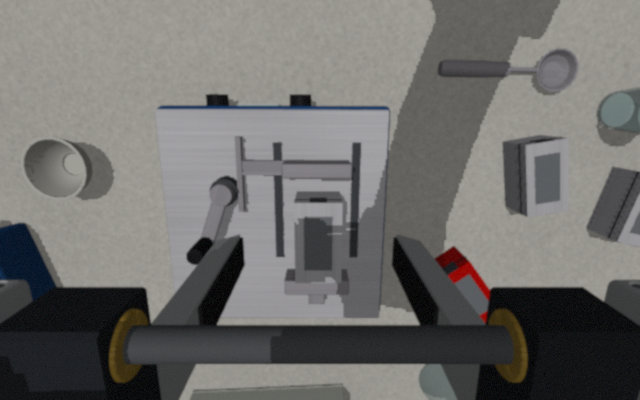

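The case stands between jaw and stop (lid panel centred at about column 319, stop at about 317). Now the crank: I'll cage the knob loosely and push tangentially, turning the tool with it. First I'll check feasibility.

```bash
cat >> h.py <<'E'
AX=(-.045,-.105)
def K(th,z=.055,lead=0.):
    t=th+lead; return DW(AX[0]+.06*np.cos(t),AX[1]-.06*np.sin(t),z), down(-th-np.pi/2+A+np.pi*FL)
FL=1
E
python3 - <<'E'
import h; from h import *
import pickle
i=pickle.load(open("w2.pkl","rb"));im=cv2.imread("pics/w2.png")
m=(im.mean(2)<45).astype(np.uint8);m[:,:175]=0;m[:,222:]=0;m[:235]=0;m[266:]=0
ys,xs=np.nonzero(m);print("knob blob",xs.min(),xs.max(),ys.min(),ys.max(),xs.mean(),ys.mean())
for z in(.1,.12,.139):
    d=deck(ray(i,[[xs.mean(),ys.mean()]],z)[0])-AX;print(z,d,"th",np.arctan2(-d[1],d[0]),np.hypot(*d))
print(robot.get_state()["qpos"].round(2) if hasattr(robot.get_state()["qpos"],'round') else robot.get_state()["qpos"])
for F in(0,1):
    h.FL=F
    for th in(.38,1.,1.6,2.3):
        q=robot.ik(*K(th));print(F,th,None if q is None else np.round(q,2))
E
```

```text
knob blob 188 212 238 263 199.31621621621622 250.16756756756757
0.1 [ 0.06688633 -0.03061622] th 0.42926776257901766 0.07356041394905312
0.12 [ 0.05868882 -0.02349609] th 0.3808083225139701 0.06321743612669453
0.139 [ 0.05090119 -0.01673196] th 0.3175879208808736 0.05358068465231837
[-0.05  0.02  0.25  1.89 -0.    1.23  1.73]
0 0.38 [-0.37  0.69  1.08  1.88 -0.72  1.02 -0.98]
0 1.0 [-0.32  0.67  1.08  1.91 -0.71  1.01 -1.54]
0 1.6 [-0.3   0.62  1.08  1.97 -0.67  0.97 -2.11]
0 2.3 [ 0.84  0.33 -0.37  2.03  0.16  0.81  2.74]
1 0.38 [ 0.13  0.44  0.36  1.87 -0.2   0.86  1.72]
1 1.0 [ 0.16  0.43  0.39  1.89 -0.21  0.86  1.17]
1 1.6 [ 0.14  0.4   0.45  1.96 -0.23  0.84  0.64]
1 2.3 [ 0.1   0.33  0.49  2.05 -0.22  0.8  -0.06]
```

```bash
cat >> h.py <<'E'
def ft(th):
    t=np.array([-np.sin(th),-np.cos(th)]); w=np.array([np.cos(A)*t[0]-np.sin(A)*t[1],np.sin(A)*t[0]+np.cos(A)*t[1]])
    f=np.asarray(robot.get_state()["force"])-F0[0]; return -f[:2]@w, f
F0=[0]
E
python3 - <<'E'
from h import *
p,R=K(.37,.16)
robot.move_ptp(p,R); robot.gripper_to(.055)
robot.pause(.2); F0[0]=np.array(robot.get_state()["force"])
hit=robot.move_linear(K(.37)[0],velocity=.1,threshold=6); print("down hit",hit,robot.get_state()["time"])
if hit: raise SystemExit
robot.gripper_to(.024); print(robot.get_state()["opening"],ft(.37))
th=.37
while th<2.05:
    th+=.12; p,R=K(th); robot.move_linear(p,velocity=.05,frame=R)
    f,v=ft(th); print(round(th,2),round(f,1),v.round(1))
    if f>12 or np.abs(v).max()>20: break
print(robot.get_state()["time"])
E
```

```text
down hit False 20.875
0.024138534791414173 (np.float64(-1.4755916401811706), array([ 0.23659921, -1.72408221, -0.39148717]))
0.49 0.7 [-0.3  0.9  0.5]
0.61 0.1 [ 0.1  0.1 -0.4]
0.73 -0.2 [ 0.  -0.2 -0.6]
0.85 0.4 [ 1.  -0.6  0.2]
0.97 -0.9 [-0.8 -0.5  0.1]
1.09 -0.5 [-0.3 -0.4  0.5]
1.21 -0.7 [-0.7  0.1 -0.2]
1.33 -0.9 [-0.6 -1.7  0. ]
1.45 -0.5 [-0.5 -0.2 -0.4]
1.57 -0.8 [-0.7  0.2 -1.2]
1.69 -0.2 [-0.3 -0.4 -0.4]
1.81 -0.5 [-0.4  0.1 -1.2]
1.93 -0.5 [-0.9 -0.9  1.1]
2.05 0.1 [-0.2 -0.5 -0. ]
25.625
```

```bash
python3 - <<'E'
from h import *
a=robot.grab_frame("scene")[80:240,130:450,::-1]
i=robot.camera_info("wrist");w=robot.grab_frame("wrist")[:,:,::-1]
cv2.imwrite("pics/c3.png",np.vstack([cv2.resize(a,(640,320),interpolation=cv2.INTER_CUBIC),cv2.resize(w,(448,280))[:,:448] if 0 else cv2.copyMakeBorder(cv2.resize(w,(448,280)),0,0,0,192,cv2.BORDER_CONSTANT)]))
E
```

```text
(no output)
```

View pics/c3.png

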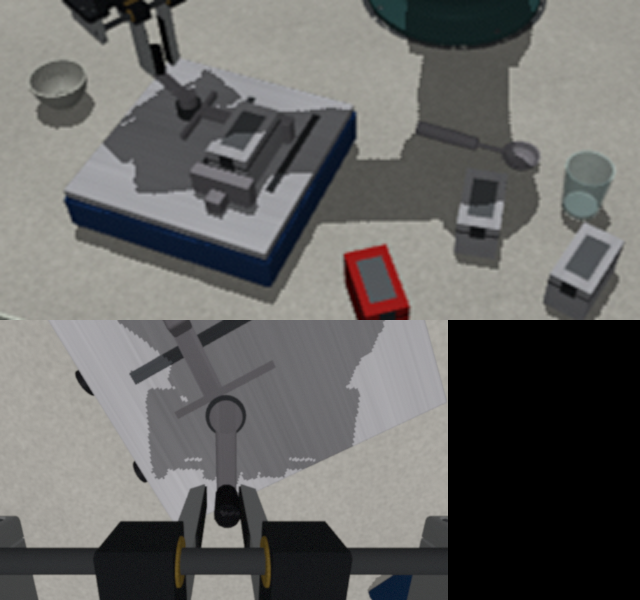

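The knob is caged between the fingers, the crank is following, and the jaw is close to the case. I'll tighten in small steps.

```bash
python3 - <<'E'
from h import *
robot.pause(.2); F0[0]=np.array([0.,0,0]); b=ft(2.05)[0]; print("base",b)
th=2.05
while th<2.6:
    th+=.02; p,R=K(th); robot.move_linear(p,velocity=.02,frame=R); f,v=ft(th)
    print(round(th,2),round(f,1),v.round(1))
    if f>9 or np.abs(v).max()>18: break
robot.pause(.4);print(ft(th),robot.get_state()["time"])
E
```

```text
base 0.3176668442614576
2.07 3.9 [ 3.4 -1.9 -3. ]
2.09 5.1 [ 4.3 -2.8 -1.8]
2.11 3.6 [ 2.9 -2.3 -0.9]
2.13 4.6 [ 3.7 -2.8 -1. ]
2.15 4.1 [ 2.9 -3.  -0.8]
2.17 3.7 [ 2.1 -3.3 -0.7]
2.19 3.7 [ 2.7 -2.4 -0.1]
2.21 4.5 [ 3.1 -3.3 -0.8]
2.23 9.3 [ 6.9 -6.2 -4.5]
(np.float64(9.073823841575487), array([ 6.48851957, -6.37010372, -3.7643772 ])) 28.575
```

```bash
python3 - <<'E'
from h import *
F0[0]=np.zeros(3); th=2.23
while th<2.3:
    th+=.006; p,R=K(th); robot.move_linear(p,velocity=.02,frame=R); robot.pause(.15); f,v=ft(th)
    print(round(th,3),round(f,1),v.round(1))
    if f>11.5: break
robot.pause(.3);print(ft(th))
p,R=K(2.23-.035); robot.move_linear(p,velocity=.03); robot.pause(.2); print("released",ft(2.2))
robot.gripper_to(.05); p=robot.get_state()["ee_pos"]; robot.move_linear([p[0],p[1],.30],velocity=.15)
robot.move_ptp([.35,.45,.35],down(np.radians(65)));robot.pause(.2)
cv2.imwrite("pics/t9.png",cv2.resize(robot.grab_frame("top")[80:340,150:510,::-1],None,fx=2.2,fy=2.2,interpolation=cv2.INTER_CUBIC))
cv2.imwrite("pics/s9.png",cv2.resize(robot.grab_frame("scene")[80:330,130:480,::-1],None,fx=2.2,fy=2.2,interpolation=cv2.INTER_CUBIC))
print(robot.get_state()["time"])
E
```

```text
2.236 10.5 [ 7.6 -7.3 -5.4]
2.242 12.9 [10.5 -7.6 -8. ]
(np.float64(13.376853487044727), array([10.09395888, -8.77855105, -6.8417041 ]))
released (np.float64(-0.2658757407709486), array([-0.30635266,  0.04438952,  1.16132477]))
34.9167
```

View pics/t9.png

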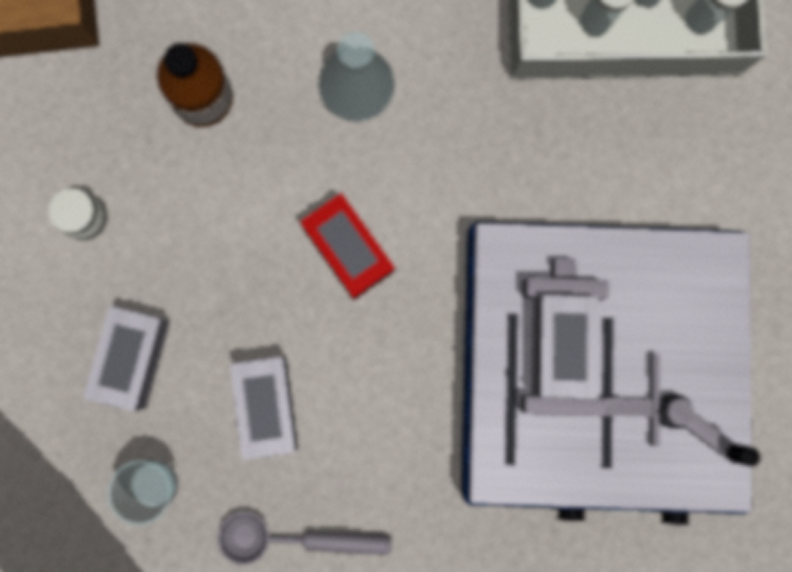

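View pics/s9.png

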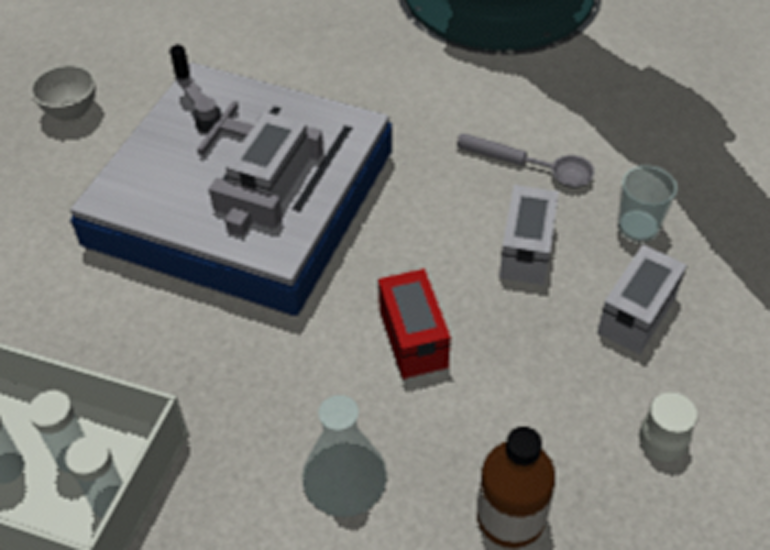

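Both views show the case standing squarely and clamped between jaw and stop (panel at (570,346) in the top crop, stop centre at column 566). The crank has turned past 2.2 rad, the empty cases stand on the bench, and the glassware is upright.

```bash
python3 -c "
from rig import robot
print(robot.sign_off())"
```

```text
the job is handed in; nothing more can be done
None
```

The job is handed in at about 35 s: the loaded case (6.8 N when lifted, against 1.9 N for an empty one; the third was not lifted) is clamped squarely between jaw and stop with about 13 N at the knob, and everything else is still standing.

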